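# Set out the engraver's work holders in order of size

### The job

Set out the four brass work holders on the board for the engraving machine: one standing upright in the middle of each black pad, in order of disc size, with the largest on the pad next to the upright steel stop and the smallest at the far end of the row. The stop may be at either end of the board. Do not tip a holder over, and leave the finished white dial on its small block where it stands.

Things in the scene. Friction and masses are not known exactly. Their poses are not given: they have to be found in the camera images.
- holder_28: loose brass work holder standing on the bench: disc 28 mm in diameter, 12 mm thick, with a round knurled stem (20 mm diameter) up its centre from 12 to 46 mm above the origin; take it by the stem from above. Only the disc diameter differs between the four (28, 40, 53, 66 mm). Origin: centre of the underside; z up along the stem; round, yaw has no meaning. 0.08 to 0.55 kg
- holder_40: loose brass work holder standing on the bench: disc 40 mm in diameter, 12 mm thick, with a round knurled stem (20 mm diameter) up its centre from 12 to 46 mm above the origin; take it by the stem from above. Only the disc diameter differs between the four (28, 40, 53, 66 mm). Origin: centre of the underside; z up along the stem; round, yaw has no meaning. 0.08 to 0.55 kg
- holder_53: loose brass work holder standing on the bench: disc 53 mm in diameter, 12 mm thick, with a round knurled stem (20 mm diameter) up its centre from 12 to 46 mm above the origin; take it by the stem from above. Only the disc diameter differs between the four (28, 40, 53, 66 mm). Origin: centre of the underside; z up along the stem; round, yaw has no meaning. 0.08 to 0.55 kg
- holder_66: loose brass work holder standing on the bench: disc 66 mm in diameter, 12 mm thick, with a round knurled stem (20 mm diameter) up its centre from 12 to 46 mm above the origin; take it by the stem from above. Only the disc diameter differs between the four (28, 40, 53, 66 mm). Origin: centre of the underside; z up along the stem; round, yaw has no meaning. 0.08 to 0.55 kg
- pad_a: fixed black round rubber pad, 70 mm in diameter, 2 mm thick, the end pad on the robot's left (+y) of four in a row, 76 mm apart, on a dark wooden board. Origin: centre of its underside, 10 mm above the bench; upper face 12 mm above the bench. Its y runs along the row, its x away from the robot and from the low brass fence (16 mm high, 42 to 50 mm from the pad centres on the robot's side)
- pad_b: fixed black round rubber pad, 70 mm in diameter, 2 mm thick, the second pad from the robot's left of four in a row, 76 mm apart, on a dark wooden board. Origin: centre of its underside, 10 mm above the bench; upper face 12 mm above the bench. Its y runs along the row, its x away from the robot and from the low brass fence (16 mm high, 42 to 50 mm from the pad centres on the robot's side)
- pad_c: fixed black round rubber pad, 70 mm in diameter, 2 mm thick, the third pad from the robot's left of four in a row, 76 mm apart, on a dark wooden board. Origin: centre of its underside, 10 mm above the bench; upper face 12 mm above the bench. Its y runs along the row, its x away from the robot and from the low brass fence (16 mm high, 42 to 50 mm from the pad centres on the robot's side)
- pad_d: fixed black round rubber pad, 70 mm in diameter, 2 mm thick, the end pad on the robot's right (-y) of four in a row, 76 mm apart, on a dark wooden board. Origin: centre of its underside, 10 mm above the bench; upper face 12 mm above the bench. Its y runs along the row, its x away from the robot and from the low brass fence (16 mm high, 42 to 50 mm from the pad centres on the robot's side)
- stop: square steel stop block, 24 x 24 mm and 34 mm high with a 10 mm dark knob on top, fixed upright on one end of the board, in line with the pads and 62 mm from the centre of the nearest one; at the left or the right end from start to start. Origin: centre of its underside, 10 mm above the bench
- finished_dial: a finished white watch dial (40 mm disc, 4 mm thick, with dark hour marks) on a round dark steel block (32 mm diameter), 20 mm tall in all, loose on the bench beyond the board among the holders. Origin: centre of the underside. Leave it alone
There are look-alikes about, which are no part of the job. What is shaped like the holder_66 but purple is not meant.

How it is judged:
At the end, for the whole second after the job is handed in: Counting from the pad next to the steel stop, the 66, 53, 40 and 28 mm holders stand on the first, second, third and fourth pad, each within 12 mm of its pad's centre, upright (within 0.1 rad), resting on the pad (origin 8 to 16 mm above the bench) and at rest (under 0.02 m/s) (((horizontal distance between stop and pad_a below 0.15 m and horizontal distance between holder_66 and pad_a below 0.012 m and horizontal distance between holder_53 and pad_b below 0.012 m and horizontal distance between holder_40 and pad_c below 0.012 m and horizontal distance between holder_28 and pad_d below 0.012 m) or (horizontal distance between stop and pad_d below 0.15 m and horizontal distance between holder_66 and pad_d below 0.012 m and horizontal distance between holder_53 and pad_c below 0.012 m and horizontal distance between holder_40 and pad_b below 0.012 m and horizontal distance between holder_28 and pad_a below 0.012 m)) and angle between each of holder_66, holder_53, holder_40, holder_28's own z axis and vertical below 0.1 rad and height (world z) of holder_66 between 0.008 and 0.016 m and linear speed of each of holder_66, holder_53, holder_40, holder_28 below 0.02 m/s and height (world z) of holder_53 between 0.008 and 0.016 m and height (world z) of holder_40 between 0.008 and 0.016 m and height (world z) of holder_28 between 0.008 and 0.016 m); the robot touches nothing.
It fails at once if the finished dial was moved by more than 15 mm (distance of finished_dial from where it was at the start of the episode above 0.015 m).
It fails at once if a holder was tipped over (more than 0.8 rad) (angle between any of holder_66, holder_53, holder_40, holder_28's own z axis and vertical above 0.8 rad).
It also fails if it takes over 93 s, if anything falls off the work surface, if the arm or the gripper's body presses on something with over 40 N, if the wrist force passes 120 N, or if a joint passes its speed limit or range.

### The arm

A 6-joint arm with a two-finger parallel gripper is mounted at the origin on the work surface. World frame = base frame: x ahead of the robot, y to its left, z up, the work surface at z = 0. Lengths are in m, angles in rad, forces in N, time in s.
With the tool pointing down it reaches from about 0.3 to 0.775 m from the base axis. Payload 14.6 kg.
Tool frame: the origin (TCP) lies at the very end of the fingers, on their centre line; the grasp point (between the pads) lies 19 mm behind it; y points along the fingers, x is the direction in which the jaws open and shut, and the axes are right-handed (so a half turn about y gives the same grasp; the last joint's range is limited). The gripper opens to 94 mm and grips with 3 to 60 N. Pads are 16 mm wide; open, the fingers measure 119 mm over their backs; the gripper's body (75 mm by 177 mm) begins 78 mm behind the grasp point.
Start: joints at [1.177, 0.3, 1.521, -0, 1.321, -0.067], TCP at [0.177, 0.521, 0.183] pointing down, gripper open.
Joint ranges: [-3.03, 3.03], [-0.79, 2.21], [0.23, 2.52], [-1.04, 4.18], [0, 3.07], [-2.55, 2.55]. Speed limits (rad/s): [2.22, 2.22, 2.57, 3.14, 3.14, 3.14].

### API

Orientations are given as [roll, pitch, yaw] about the fixed x, y, z axes, in that order (R = Rz(yaw) Ry(pitch) Rx(roll)).
In Python, from station import get_obs, cams, hand_in gives the robot as it stands. The module is installed in compiled form; this text tells all that it offers.
- The arm moves only by the tool step_arm, never from a script. Its argument "plan" is a list of rows, each an object with "grip": the closure, from -1 (fully open) to 1 (shut), so that 0 is half open; "slide": the shift along the tool's x, y, z in m, a list of three; "spin": the turn about the tool's y in degrees. A call has 1 to 20 rows; each row shifts and turns the commanded pose from where the row before left it, along the tool's axes as they then stand; what a row does not reach is not made up. A row lasts 1/12 s, in which the tool goes at most 41.7 mm and 7.16 degrees, less where a joint would pass 70% of its speed; a pose out of reach is approached as far as the arm can. A call is refused whole if a number of a shift passes 0.0417 or a number of a turn 7.16, either way. A call with a gripper value outside its range is refused whole. The fingers move at their own pace and stop on an object; "force" is the grip in N (left out, the last holds). Time passes only in rows, so rows that do not move let the fingers close. It gives the time, the measured TCP pose, the force and the opening at its end, in the units of the state.
- get_obs(): the state, without advancing time (a new reading comes with each control period).
- cams.camera(name): name is "scene" or "top" or "wrist"; returns the picture (420x560x3 uint8, blue, green, red); there is no depth.
- cams.calibration(name): a dict with "K" (3x3 intrinsics, pixels), "T" (4x4, takes a point from camera to world coordinates). Camera axes: x right, y up, looking along -z (the intrinsics and any distortion apply to the point x, -y, -z); pixel columns grow to the right and rows downward; lengths in m; the calibration is good to about 2 mm. A picture is of the moment at which its call begins: read the wrist's pose just before it. calibration takes no time and is no camera call; for the wrist camera it gives the pose at the moment of the call.
- hand_in(): hands the job in, once; it reports no verdict.
The state is a dict: "time_s": time; "qpos": joint angles; "joint_vel": joint speeds; "tau": joint torques, N m; "ee_pos": TCP position; "eef_rot": TCP orientation; "force": force on the tool from outside, world axes, zero at the start; "moment": the same for the moment, N m; "grip_width": finger opening in m.
Only numpy, scipy, OpenCV 4.12 (cv2) and the standard library are available. Lean on these libraries where they do the work, as an engineer would, in place of code of your own. Each camera call takes 0.05 s, during which the arm holds its last target.

## Working session

There is one attempt and no reset: what is moved stays moved. The work goes in short steps, Python scripts to look and compute and a tool call to move; the robot and the scene stay as the last step left them, time stands still between calls to the robot, and variables do not carry over. Pictures are saved under pics/ and viewed, and the job is handed in when it is done.

Besides the shell and the picture viewer there is one more tool, called after "Emit:" by a JSON object that holds its "op" and its "data", one argument or row to a line. step_arm: Moves the arm, as the interface text tells. Its arguments: {"type":"object","properties":{"plan":{"type":"array","items":{"type":"object","properties":{"grip":{"type":"number"},"slide":{"type":"array","items":{"type":"number"}},"spin":{"type":"number"}}}},"force":{"type":"number"}},"required":["plan"]}

```bash
mkdir -p pics; ls; python3 - <<'E'
from station import get_obs, cams
import cv2, numpy as np
np.set_printoptions(precision=4,suppress=True)
o=get_obs()
for k,v in o.items(): print(k,np.array(v))
for n in ["scene","top","wrist"]:
    c=cams.calibration(n); print(n,{k:np.array(v).tolist() if k!='T' else np.round(v,4).tolist() for k,v in c.items()})
    cv2.imwrite(f"pics/{n}0.png",cams.camera(n))
E
```

```text
pics
time_s 0.0
qpos [ 1.1774  0.3004  1.5216 -0.      1.3207 -0.0666]
joint_vel [ 0.0006  0.0014 -0.0006  0.002  -0.0014  0.0008]
tau [  0.     -53.1809 -35.2736   0.0708   0.0245  -0.0001]
ee_pos [0.1765 0.5206 0.1821]
eef_rot [-1.5707  0.0011  1.244 ]
force [ 0.7801 -0.5424  0.0195]
moment [ 0.0031  0.0001 -0.0259]
grip_width 0.09419011492904945
scene {'K': [[519.3651380511396, 0.0, 277.8730922889875], [0.0, 519.3651380511396, 213.51230913776618], [0.0, 0.0, 1.0]], 'T': [[0.8263, -0.3798, 0.4159, 1.0327], [0.5632, 0.5602, -0.6075, -0.6734], [-0.0022, 0.7362, 0.6768, 0.8257], [0.0, 0.0, 0.0, 1.0]]}
top {'K': [[438.32681117877036, 0.0, 276.7136582364427], [0.0, 438.32681117877036, 206.16014827996088], [0.0, 0.0, 1.0]], 'T': [[-0.0208, 0.982, -0.1875, 0.3456], [-0.9998, -0.0214, -0.0011, 0.017], [-0.0051, 0.1874, 0.9823, 1.1561], [0.0, 0.0, 0.0, 1.0]]}
wrist {'K': [[307.12115099518684, 0.0, 278.50266632165744], [0.0, 307.12115099518684, 207.11515587636347], [0.0, 0.0, 1.0]], 'T': [[0.3207, -0.9201, -0.2247, 0.1103], [0.9472, 0.3112, 0.0773, 0.5413], [-0.0012, -0.2377, 0.9713, 0.3841], [0.0, 0.0, 0.0, 1.0]]}
```

View pics/top0.png

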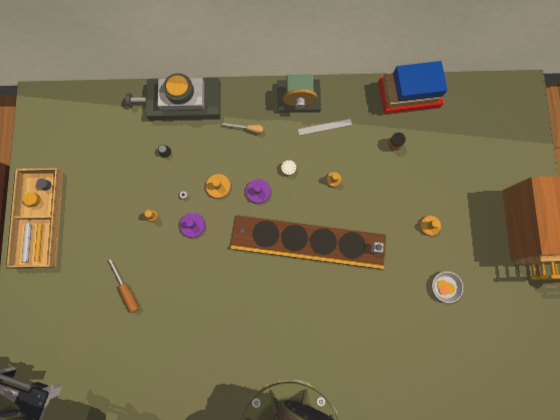

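View pics/scene0.png

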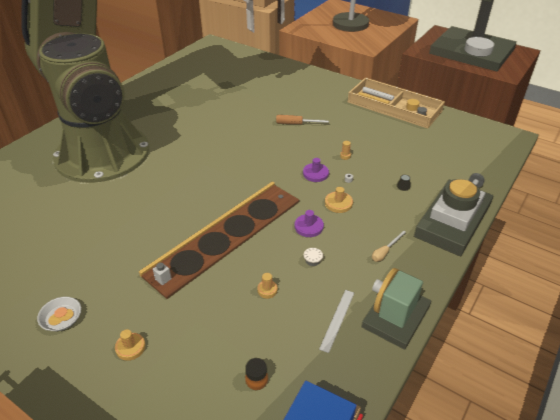

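View pics/wrist0.png

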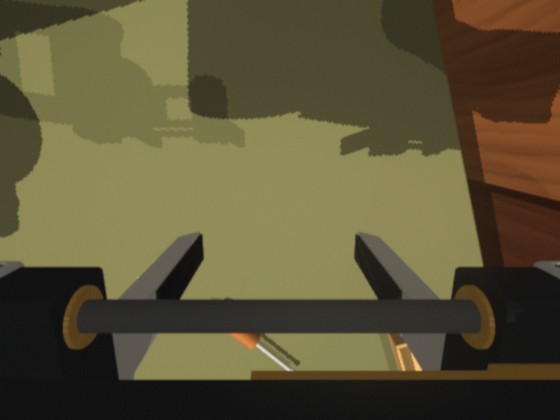

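The top image shows the stop at (378,247), the robot's right end, so pad_d takes 66. The brass holders are near (218,186), (151,215), (334,179) and (431,225). The purple look-alikes are at (258,191) and (192,225), and the dial is at (289,168). Next I'll measure by segmentation.

```bash
cat > h.py <<'E'
import cv2, numpy as np
from station import get_obs, cams
np.set_printoptions(precision=4,suppress=True)
def pix2world(n,uv,z,cal=None):
    c=cal or cams.calibration(n); K=np.array(c["K"]);T=np.array(c["T"])
    uv=np.atleast_2d(uv).astype(float)
    d=np.c_[(uv[:,0]-K[0,2])/K[0,0],-(uv[:,1]-K[1,2])/K[1,1],-np.ones(len(uv))]@T[:3,:3].T
    s=(z-T[2,3])/d[:,2]
    return T[:3,3]+d*s[:,None]
def world2pix(n,P,cal=None):
    c=cal or cams.calibration(n); K=np.array(c["K"]);T=np.array(c["T"])
    p=(np.atleast_2d(P)-T[:3,3])@T[:3,:3]
    return np.c_[K[0,0]*p[:,0]/-p[:,2]+K[0,2],K[1,1]*-p[:,1]/-p[:,2]+K[1,2]]
E
python3 - <<'E'
from h import *
t=cv2.imread("pics/top0.png"); s=cv2.imread("pics/scene0.png")
a=cv2.resize(t[135:275,130:280],(600,560),interpolation=cv2.INTER_CUBIC)
b=cv2.resize(t[135:275,225:455],(800,487),interpolation=cv2.INTER_CUBIC)
c=cv2.resize(s[130:370,90:370],(700,600),interpolation=cv2.INTER_CUBIC)
for n,i in zip("abc",(a,b,c)): cv2.imwrite(f"pics/crop_{n}.png",i)
for n,im in (("top",t),("scene",s)):
    hsv=cv2.cvtColor(im,cv2.COLOR_BGR2HSV)
    m=cv2.inRange(hsv,(10,150,110),(25,255,255))
    k,l,st,ce=cv2.connectedComponentsWithStats(m)
    print(n)
    for i in range(1,k):
        if st[i,4]>40: print(st[i],ce[i],pix2world(n,ce[i],0.012)[0])
E
```

```text
top
[166  76  22  20 352] [176.5483  85.2812] [0.9156 0.2923 0.012 ]
[ 531   86   29  169 2474] [549.3436 188.5546] [ 0.5959 -0.7102  0.012 ]
[288  90  29   7  84] [302.6429  91.8095] [ 0.8878 -0.061   0.012 ]
[  0 106  15  60 704] [  5.7557 132.7713] [0.786  0.7601 0.012 ]
[327 172  14  15 151] [333.6093 178.8742] [ 0.6353 -0.1361  0.012 ]
[206 174  25  24 468] [217.6261 185.5598] [0.6237 0.1756 0.012 ]
[ 23 191  18  16 215] [ 31.1953 198.586 ] [0.5989 0.6742 0.012 ]
[144 210  14  11 110] [150.8182 214.8455] [0.5478 0.3525 0.012 ]
[ 230  216  154   53 1866] [292.3982 246.2101] [ 0.4567 -0.0204  0.012 ]
[421 216  20  20 292] [430.3425 225.1233] [ 0.5044 -0.3847  0.012 ]
[ 34 222   9  40 221] [ 38.1629 241.5837] [0.483  0.6461 0.012 ]
[299 224  26  13 105] [310.0571 228.3905] [ 0.5026 -0.0682  0.012 ]
[328 228  21  13 104] [338.2885 232.1538] [ 0.491  -0.1419  0.012 ]
[358 232  27  12 185] [372.3243 237.3351] [ 0.4754 -0.2303  0.012 ]
[550 261  10  18 121] [554.2562 270.7769] [ 0.379  -0.6931  0.012 ]
[540 263   9  16  68] [543.4559 272.4559] [ 0.3753 -0.6648  0.012 ]
[438 280  17  14 169] [445.2959 287.1361] [ 0.3434 -0.4091  0.012 ]
[119 283  20  29 284] [128.1972 297.507 ] [0.3343 0.4034 0.012 ]
scene
[  97    0   66   69 2022] [127.6187  25.1449] [-0.5436  0.6146  0.012 ]
[482  47  50  37 639] [511.5994  68.4648] [0.7742 1.0795 0.012 ]
[110  56  28  18  94] [120.7553  64.6702] [-0.3224  0.372   0.012 ]
[118 334  23  15 203] [129.8916 341.3596] [ 0.5034 -0.3801  0.012 ]
[120 344  25  16  63] [133.127  354.6508] [ 0.5286 -0.3965  0.012 ]
[246 376  21  14 153] [255.6275 383.3922] [ 0.7427 -0.3186  0.012 ]
[  0 396  24  24 209] [  8.378  410.4737] [ 0.4357 -0.5858  0.012 ]
```

View pics/crop_a.png

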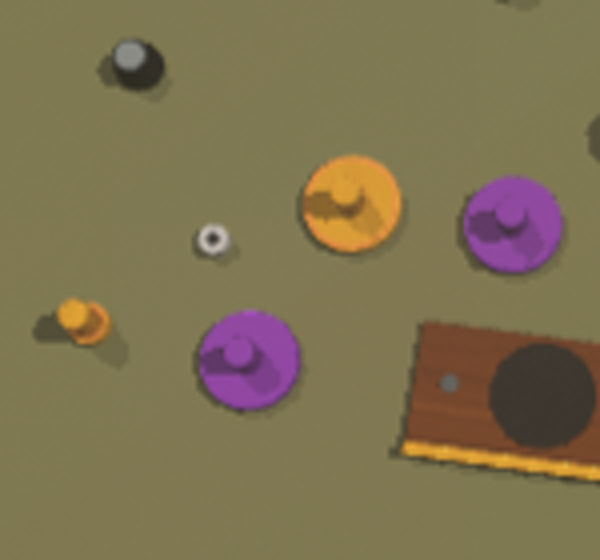

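View pics/crop_b.png

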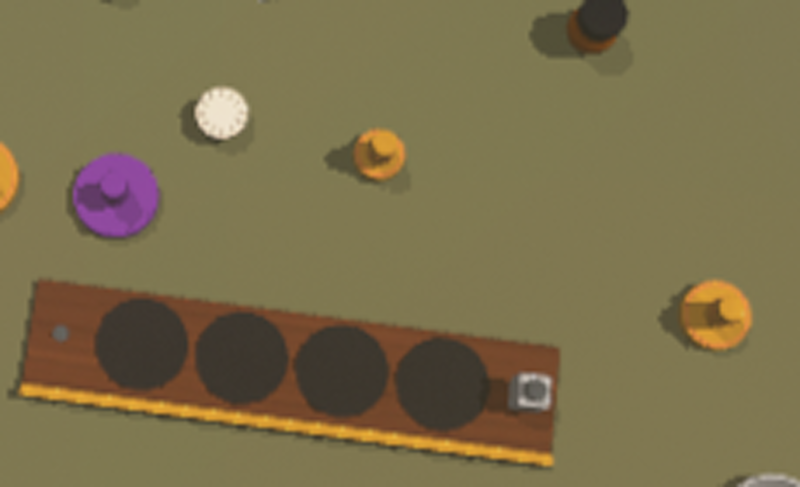

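View pics/crop_c.png

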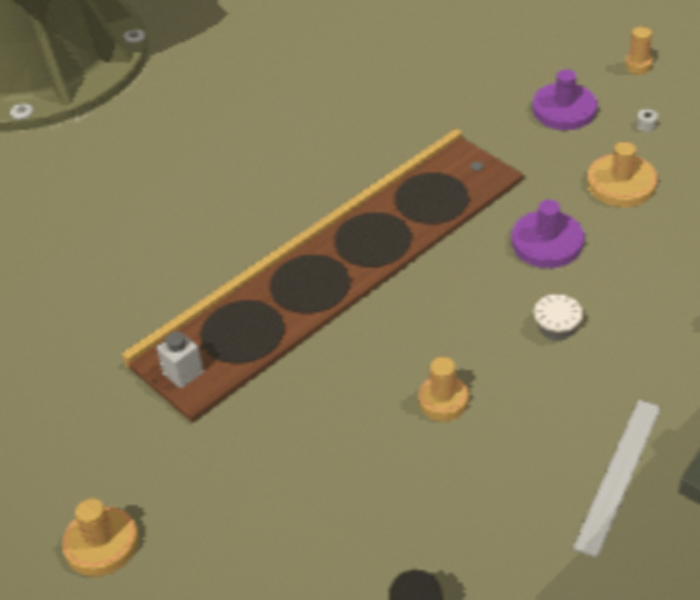

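```bash
cat >> h.py <<'E'
from scipy.optimize import minimize
th=np.linspace(0,2*np.pi,48,endpoint=False)
def ring(x,y,r,z): return np.c_[x+r*np.cos(th),y+r*np.sin(th),np.full(48,z)]
UP=6
def sil(n,x,y,D,box,cal,z0=0):
    m=np.zeros((box[3]*UP,box[2]*UP),np.uint8)
    for r,za,zb in ((D/2,z0,z0+.012),(.01,z0+.012,z0+.046)):
        p=world2pix(n,np.r_[ring(x,y,r,za),ring(x,y,r,zb)],cal)
        p=(p+.5-np.array(box[:2]))*UP
        h=cv2.convexHull((p*16).astype(np.int32))
        cv2.fillPoly(m,[h],1,shift=4)
    return m
def fit(n,im,uv,half=22,z0=0,guess=None):
    cal=cams.calibration(n)
    box=(int(uv[0])-half,int(uv[1])-half,2*half,2*half)
    c=im[box[1]:box[1]+2*half,box[0]:box[0]+2*half]
    c=cv2.resize(c,None,fx=UP,fy=UP,interpolation=cv2.INTER_LINEAR)
    hsv=cv2.cvtColor(c,cv2.COLOR_BGR2HSV)
    bg=np.median(cv2.cvtColor(im,cv2.COLOR_BGR2HSV)[150:280,100:450].reshape(-1,3),0)
    m=((hsv[...,0]<bg[0]-4)&(hsv[...,1]>bg[1]+50)&(hsv[...,2]>40)).astype(np.uint8)
    g=pix2world(n,uv,z0+.012)[0][:2] if guess is None else guess
    def cost(p,D):
        s=sil(n,p[0],p[1],D,box,cal,z0); return 1-(s&m).sum()/max(1,(s|m).sum())
    res=[]
    for D in (.028,.040,.053,.066):
        r=minimize(cost,g,args=(D,),method="Nelder-Mead",options=dict(initial_simplex=[g,g+[.008,0],g+[0,.008]],xatol=1e-4,fatol=1e-4))
        res.append((r.fun,D,r.x))
    res.sort(key=lambda t:t[0]); return res
E
python3 - <<'E'
from h import *
t=cv2.imread("pics/top0.png"); s=cv2.imread("pics/scene0.png")
for uv in ((151,215),(334,179),(431,225),(218,186)):
    r=fit("top",t,uv); print("top",[(round(a,3),D) for a,D,_ in r[:2]],r[0][2])
    P=np.r_[r[0][2],.015]; q=world2pix("scene",P)[0]
    r=fit("scene",s,q); print("  scene",[(round(a,3),D) for a,D,_ in r[:2]],r[0][2])
for n,im in (("top",t),("scene",s)):
    g=cv2.cvtColor(im,cv2.COLOR_BGR2HSV)
    W=[]
    guess=[(265,234),(294.5,238),(323,242),(352,245)]
    for u,v in guess:
        w=pix2world("top",(u,v),.012)
        u,v=world2pix(n,w)[0]
        hf=20
        c=cv2.resize(im[int(v)-hf:int(v)+hf,int(u)-hf:int(u)+hf],None,fx=6,fy=6,interpolation=cv2.INTER_LINEAR)
        h=cv2.cvtColor(c,cv2.COLOR_BGR2HSV)
        m=((h[...,1]<100)&(h[...,2]<80)).astype(np.uint8)
        m=cv2.morphologyEx(m,cv2.MORPH_OPEN,np.ones((25,25)))
        k,l,st,ce=cv2.connectedComponentsWithStats(m); i=l[hf*6,hf*6]
        cn=cv2.convexHull(max(cv2.findContours((l==i).astype(np.uint8),0,2)[0],key=len))
        (ex,ey),ax,_=cv2.fitEllipse(cn)
        W.append(pix2world(n,((ex+.5)/6-.5+int(u)-hf,(ey+.5)/6-.5+int(v)-hf),.012)[0][:2]); print(ax)
    W=np.array(W); print(n,W, np.linalg.norm(np.diff(W,axis=0),axis=1))
q=pix2world("top",(378,246),.054);print("stop",q)
q=pix2world("top",(289,168),.02);print("dial",q)
for uv in ((258,191),(192,225)): print("purple",pix2world("top",uv,.012))
for uv in ((163,152),(183,196),(398,142),(447,288)): print("misc",pix2world("top",uv,.01))
E
```

```text
top [(np.float64(0.072), 0.028), (np.float64(0.426), 0.04)] [0.547  0.3514]
  scene [(np.float64(0.174), 0.028), (np.float64(0.386), 0.04)] [0.5471 0.3534]
top [(np.float64(0.081), 0.04), (np.float64(0.348), 0.028)] [ 0.6369 -0.1367]
  scene [(np.float64(0.118), 0.04), (np.float64(0.227), 0.028)] [ 0.6368 -0.1348]
top [(np.float64(0.06), 0.053), (np.float64(0.347), 0.04)] [ 0.5051 -0.3858]
  scene [(np.float64(0.079), 0.053), (np.float64(0.262), 0.04)] [ 0.5062 -0.3846]
top [(np.float64(0.034), 0.066), (np.float64(0.321), 0.053)] [0.6251 0.1767]
  scene [(np.float64(0.095), 0.066), (np.float64(0.192), 0.053)] [0.6239 0.1798]
(154.8623809814453, 155.13076782226562)
(154.5852508544922, 155.98037719726562)
(154.03257751464844, 156.7576141357422)
(152.94606018066406, 158.1099395751953)
top [[ 0.4917  0.0497]
 [ 0.4798 -0.0253]
 [ 0.4683 -0.1003]
 [ 0.4567 -0.1754]] [0.0759 0.0759 0.076 ]
(118.7450942993164, 172.6572723388672)
(126.70783996582031, 180.24754333496094)
(135.35800170898438, 188.22474670410156)
(144.59878540039062, 198.20034790039062)
scene [[ 0.4936  0.0497]
 [ 0.482  -0.0255]
 [ 0.4705 -0.1008]
 [ 0.459  -0.1761]] [0.0761 0.0761 0.0762]
stop [[ 0.4485 -0.2341  0.054 ]]
dial [[ 0.6659 -0.0168  0.02  ]]
purple [[0.6064 0.0675 0.012 ]]
purple [[0.5183 0.2428 0.012 ]]
misc [[0.7216 0.3255 0.01  ]]
misc [[0.5975 0.2685 0.01  ]]
misc [[ 0.7357 -0.317   0.01  ]]
misc [[ 0.3412 -0.414   0.01  ]]
```

The sizes are unambiguous. I'll turn the tool to yaw 90° so that slide = [dy, -dz, -dx] in world axes, starting with the spin to check its sign.

Emit:
{"op": "step_arm", "data": {
  "plan": [
    {"grip": 0,"spin": -6.25,"slide": [0,0,0]},
    {"grip": 0,"spin": -6.25,"slide": [0,0,0]},
    {"grip": 0,"spin": -6.25,"slide": [0,0,0]}
  ],
  "force": 30
}}

```text
time_s: 0.4
ee_pos: [0.1765, 0.5208, 0.1824]
eef_rot: [-1.571, 0.001, 1.577]
force: [0.2, 0.1, -0.7]
grip_width: 0.0774
```

Emit:
{"op": "step_arm", "data": {
  "plan": [
    {"grip": 0,"slide": [-0.006,0,-0.013]},
    {"grip": 0,"slide": [-0.012,0.003,-0.0265]},
    {"grip": 0,"slide": [-0.012,0.003,-0.0265]},
    {"grip": 0,"slide": [-0.012,0.003,-0.0265]},
    {"grip": 0,"slide": [-0.012,0.003,-0.0265]},
    {"grip": 0,"slide": [-0.012,0.003,-0.0265]},
    {"grip": 0,"slide": [-0.012,0.003,-0.0265]},
    {"grip": 0,"slide": [-0.012,0.003,-0.0265]},
    {"grip": 0,"slide": [-0.012,0.003,-0.0265]},
    {"grip": 0,"slide": [-0.012,0.003,-0.0265]},
    {"grip": 0,"slide": [-0.012,0.003,-0.0265]},
    {"grip": 0,"slide": [-0.012,0.003,-0.0265]},
    {"grip": 0,"slide": [-0.012,0.003,-0.0265]},
    {"grip": 0,"slide": [-0.012,0.003,-0.0265]},
    {"grip": 0,"slide": [-0.006,0.003,-0.013]},
    {"grip": 0,"slide": [0,0,0]},
    {"grip": 0,"slide": [0,0,0]}
  ]
}}

```text
schema error: expected keys grip, slide, spin
```

Emit:
{"op": "step_arm", "data": {
  "plan": [
    {"grip": 0,"spin": 0,"slide": [-0.006,0,-0.013]},
    {"grip": 0,"spin": 0,"slide": [-0.012,0.003,-0.0265]},
    {"grip": 0,"spin": 0,"slide": [-0.012,0.003,-0.0265]},
    {"grip": 0,"spin": 0,"slide": [-0.012,0.003,-0.0265]},
    {"grip": 0,"spin": 0,"slide": [-0.012,0.003,-0.0265]},
    {"grip": 0,"spin": 0,"slide": [-0.012,0.003,-0.0265]},
    {"grip": 0,"spin": 0,"slide": [-0.012,0.003,-0.0265]},
    {"grip": 0,"spin": 0,"slide": [-0.012,0.003,-0.0265]},
    {"grip": 0,"spin": 0,"slide": [-0.012,0.003,-0.0265]},
    {"grip": 0,"spin": 0,"slide": [-0.012,0.003,-0.0265]},
    {"grip": 0,"spin": 0,"slide": [-0.012,0.003,-0.0265]},
    {"grip": 0,"spin": 0,"slide": [-0.012,0.003,-0.0265]},
    {"grip": 0,"spin": 0,"slide": [-0.012,0.003,-0.0265]},
    {"grip": 0,"spin": 0,"slide": [-0.012,0.003,-0.0265]},
    {"grip": 0,"spin": 0,"slide": [-0.006,0.003,-0.013]},
    {"grip": 0,"spin": 0,"slide": [0,0,0]},
    {"grip": 0,"spin": 0,"slide": [0,0,0]}
  ]
}}

```text
time_s: 1.82
ee_pos: [0.5467, 0.353, 0.14]
eef_rot: [-1.57, 0.0, 1.57]
force: [-0.0, -0.7, -0.0]
grip_width: 0.0469
```

```bash
python3 - <<'E'
from h import *
cal=cams.calibration("wrist"); im=cams.camera("wrist"); cv2.imwrite("pics/w1.png",im)
print(get_obs()["ee_pos"], world2pix("wrist",[[.547,.3524,.046],[.547,.3524,.012],[.547,.3524,0]],cal))
E
```

```text
[0.5463 0.3536 0.1405] [[279.4943 205.0301]
 [279.4085 197.9067]
 [279.382  195.7147]]
```

View pics/w1.png

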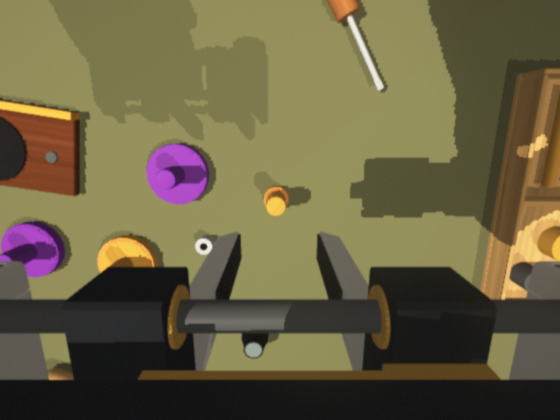

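Stem top is seen at (277,208) against a predicted (279.5,205), so the estimates agree within about 2 mm. Descending and gripping.

Emit:
{"op": "step_arm", "data": {
  "plan": [
    {"grip": 0,"spin": 0,"slide": [-0.001,0.01,-0.001]},
    {"grip": 0,"spin": 0,"slide": [0,0.02,0]},
    {"grip": 0,"spin": 0,"slide": [0,0.022,0]},
    {"grip": 0,"spin": 0,"slide": [0,0.022,0]},
    {"grip": 0,"spin": 0,"slide": [0,0.02,0]},
    {"grip": 0,"spin": 0,"slide": [0,0.015,0]},
    {"grip": 0,"spin": 0,"slide": [0,0.008,0]},
    {"grip": 0,"spin": 0,"slide": [0,0.004,0]},
    {"grip": 0,"spin": 0,"slide": [0,0,0]},
    {"grip": 1,"spin": 0,"slide": [0,0,0]},
    {"grip": 1,"spin": 0,"slide": [0,0,0]},
    {"grip": 1,"spin": 0,"slide": [0,0,0]},
    {"grip": 1,"spin": 0,"slide": [0,0,0]},
    {"grip": 1,"spin": 0,"slide": [0,0,0]}
  ],
  "force": 35
}}

```text
time_s: 3.03
ee_pos: [0.5483, 0.3521, 0.0201]
eef_rot: [-1.571, -0.0, 1.571]
force: [-0.1, -0.9, 2.2]
grip_width: 0.0182
```

Emit:
{"op": "step_arm", "data": {
  "plan": [
    {"grip": 1,"spin": 0,"slide": [0,0,0]},
    {"grip": 1,"spin": 0,"slide": [0,-0.005,0]},
    {"grip": 1,"spin": 0,"slide": [0,-0.015,0]},
    {"grip": 1,"spin": 0,"slide": [0,-0.02,0]},
    {"grip": 1,"spin": 0,"slide": [0,-0.02,0]},
    {"grip": 1,"spin": 0,"slide": [0,-0.02,0]},
    {"grip": 1,"spin": 0,"slide": [0,-0.015,0]},
    {"grip": 1,"spin": 0,"slide": [0,-0.005,0]},
    {"grip": 1,"spin": 0,"slide": [0,0,0]}
  ]
}}

```text
time_s: 3.78
ee_pos: [0.5485, 0.3523, 0.1209]
eef_rot: [-1.573, -0.001, 1.571]
force: [-0.2, 0.4, -1.8]
grip_width: 0.0176
```

```bash
python3 - <<'E'
from h import *
im=cams.camera("wrist"); cv2.imwrite("pics/w2.png",im); o=get_obs(); print(o["ee_pos"],o["force"],o["grip_width"])
E
```

```text
[0.548  0.352  0.1194] [-0.0243  0.4496 -2.0378] 0.017606671128676685
```

View pics/w2.png

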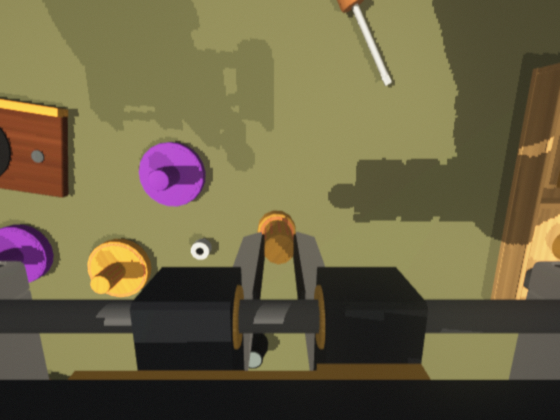

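```bash
python3 - <<'E'
from h import *
print(world2pix("wrist",[[.548,.352,.146],[.548,.352,.112],[.548,.352,.1]]))
im=cv2.imread("pics/w2.png")[190:280,220:340]; cv2.imwrite("pics/w2c.png",cv2.resize(im,None,fx=6,fy=6,interpolation=cv2.INTER_CUBIC))
E
```

```text
[[281.0329 250.1117]
 [280.6491 232.3699]
 [280.5398 227.3162]]
```

View pics/w2c.png

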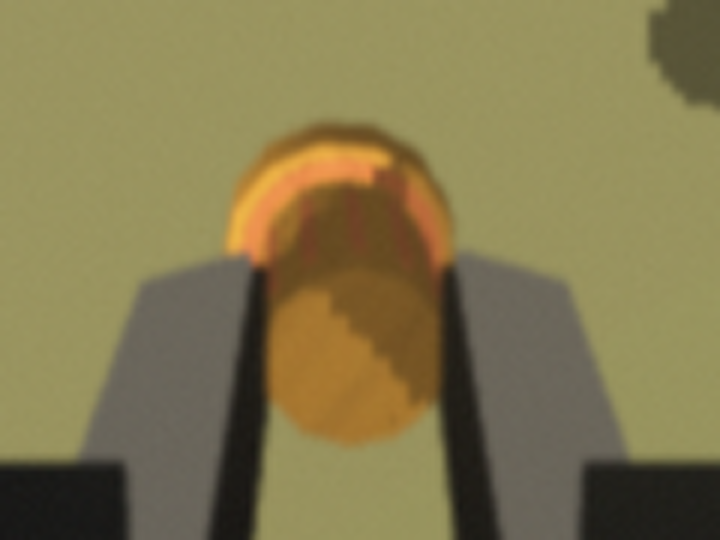

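Emit:
{"op": "step_arm", "data": {
  "plan": [
    {"grip": 1,"spin": 0,"slide": [-0.008,0,0]},
    {"grip": 1,"spin": 0,"slide": [-0.016,0,0]},
    {"grip": 1,"spin": 0,"slide": [-0.0235,0,0.005]},
    {"grip": 1,"spin": 0,"slide": [-0.0235,0,0.005]},
    {"grip": 1,"spin": 0,"slide": [-0.0235,0,0.005]},
    {"grip": 1,"spin": 0,"slide": [-0.0235,0,0.005]},
    {"grip": 1,"spin": 0,"slide": [-0.0235,0,0.005]},
    {"grip": 1,"spin": 0,"slide": [-0.0235,0,0.005]},
    {"grip": 1,"spin": 0,"slide": [-0.0235,0,0.005]},
    {"grip": 1,"spin": 0,"slide": [-0.0235,0,0.005]},
    {"grip": 1,"spin": 0,"slide": [-0.0235,0,0.005]},
    {"grip": 1,"spin": 0,"slide": [-0.0235,0,0.005]},
    {"grip": 1,"spin": 0,"slide": [-0.0235,0,0.005]},
    {"grip": 1,"spin": 0,"slide": [-0.014,0,0]},
    {"grip": 1,"spin": 0,"slide": [-0.006,0,0]},
    {"grip": 1,"spin": 0,"slide": [0,0.01,0]},
    {"grip": 1,"spin": 0,"slide": [0,0.02,0]},
    {"grip": 1,"spin": 0,"slide": [0,0.015,0]},
    {"grip": 1,"spin": 0,"slide": [0,0,0]}
  ]
}}

```text
time_s: 5.42
ee_pos: [0.4912, 0.0502, 0.0709]
eef_rot: [-1.565, 0.0, 1.572]
force: [-0.7, 0.1, -2.0]
grip_width: 0.0179
```

Emit:
{"op": "step_arm", "data": {
  "plan": [
    {"grip": 1,"spin": 0,"slide": [0,0.012,-0.001]},
    {"grip": 1,"spin": 0,"slide": [0,0.012,0]},
    {"grip": 1,"spin": 0,"slide": [0,0.007,0]},
    {"grip": 1,"spin": 0,"slide": [0,0.004,0]},
    {"grip": 1,"spin": 0,"slide": [0,0.002,0]},
    {"grip": 1,"spin": 0,"slide": [0,0,0]},
    {"grip": 1,"spin": 0,"slide": [0,0,0]}
  ]
}}

```text
time_s: 6.0
ee_pos: [0.4945, 0.0496, 0.0381]
eef_rot: [-1.571, -0.0, 1.571]
force: [0.6, 0.3, -1.4]
grip_width: 0.0177
```

Emit:
{"op": "step_arm", "data": {
  "plan": [
    {"grip": 1,"spin": 0,"slide": [0,0.003,0]},
    {"grip": 1,"spin": 0,"slide": [0,0.002,0]},
    {"grip": 1,"spin": 0,"slide": [0,0,0]}
  ]
}}

```text
time_s: 6.25
ee_pos: [0.4941, 0.0495, 0.0324]
eef_rot: [-1.571, 0.0, 1.571]
force: [0.8, -0.6, -2.1]
grip_width: 0.0178
```

Emit:
{"op": "step_arm", "data": {
  "plan": [
    {"grip": 1,"spin": 0,"slide": [0,0.001,0]},
    {"grip": 1,"spin": 0,"slide": [0,0,0]}
  ]
}}

```text
time_s: 6.42
ee_pos: [0.4947, 0.0495, 0.0321]
eef_rot: [-1.572, 0.0, 1.571]
force: [-0.4, -1.2, 2.6]
grip_width: 0.0181
```

```bash
python3 - <<'E'
from h import *
for n in ("wrist","scene"): cv2.imwrite(f"pics/{n}3.png",cams.camera(n))
im=cv2.imread("pics/scene3.png")[130:330,130:350]; cv2.imwrite("pics/scene3c.png",cv2.resize(im,None,fx=3,fy=3,interpolation=cv2.INTER_CUBIC))
o=get_obs(); print(o["ee_pos"],o["force"])
E
```

```text
[0.4946 0.0494 0.0321] [-0.8493  0.1185  4.4327]
```

View pics/scene3c.png

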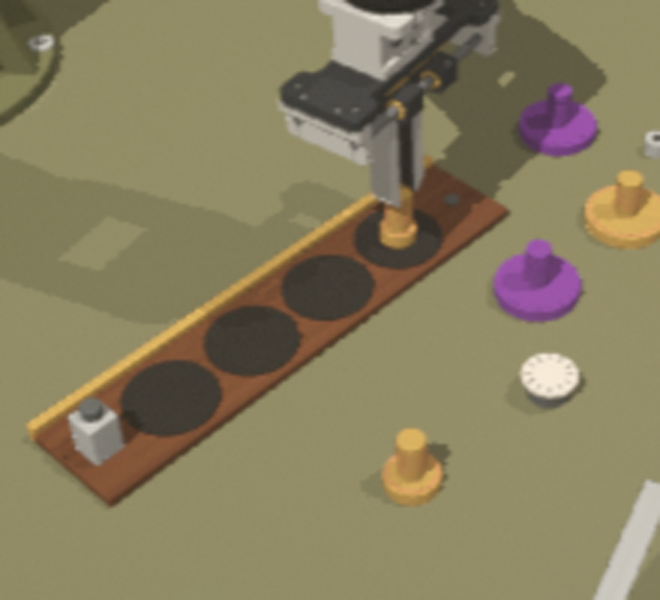

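View pics/wrist3.png

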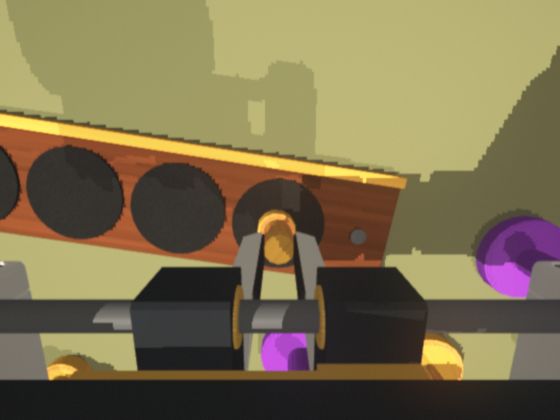

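Contact at about 4 N, with the disc at about (278,225) on a pad centred at about (278,218), so it is centred well enough. Releasing and moving to the 66 mm holder.

Emit:
{"op": "step_arm", "data": {
  "plan": [
    {"grip": 0,"spin": 0,"slide": [0,0,0]},
    {"grip": 0,"spin": 0,"slide": [0,0,0]},
    {"grip": 0,"spin": 0,"slide": [0,0,0]},
    {"grip": 0,"spin": 0,"slide": [0,-0.015,0]},
    {"grip": 0,"spin": 0,"slide": [0,-0.025,0]},
    {"grip": 0,"spin": 0,"slide": [0,-0.03,0]},
    {"grip": 0,"spin": 0,"slide": [0.01,-0.02,-0.01]},
    {"grip": 0,"spin": 0,"slide": [0.02,0,-0.02]},
    {"grip": 0,"spin": 0,"slide": [0.025,0,-0.025]},
    {"grip": 0,"spin": 0,"slide": [0.025,0,-0.025]},
    {"grip": 0,"spin": 0,"slide": [0.025,0,-0.025]},
    {"grip": 0,"spin": 0,"slide": [0.015,0,-0.015]},
    {"grip": 0,"spin": 0,"slide": [0.008,0,-0.01]},
    {"grip": 0,"spin": 0,"slide": [0,0,0]},
    {"grip": 0,"spin": 0,"slide": [0,0,0]}
  ]
}}

```text
time_s: 7.77
ee_pos: [0.6238, 0.1776, 0.1209]
eef_rot: [-1.57, 0.0, 1.572]
force: [-0.8, 0.1, -0.5]
grip_width: 0.047
```

```bash
python3 - <<'E'
from h import *
o=get_obs(); print(o["ee_pos"],o["eef_rot"],o["force"],o["grip_width"])
cal=cams.calibration("wrist"); im=cams.camera("wrist"); 
q=world2pix("wrist",[[.6245,.1775,.046],[.6245,.1775,.012]],cal); print(q)
for p in q: cv2.circle(im,tuple(int(round(a)) for a in p),2,(0,0,255),-1)
cv2.imwrite("pics/w4.png",im)
E
```

```text
[0.6238 0.1776 0.1209] [-1.5697  0.0003  1.5717] [-0.8205  0.1156 -0.4837] 0.047007289881899846
[[280.1356 210.1877]
 [279.9743 202.1167]]
```

View pics/w4.png

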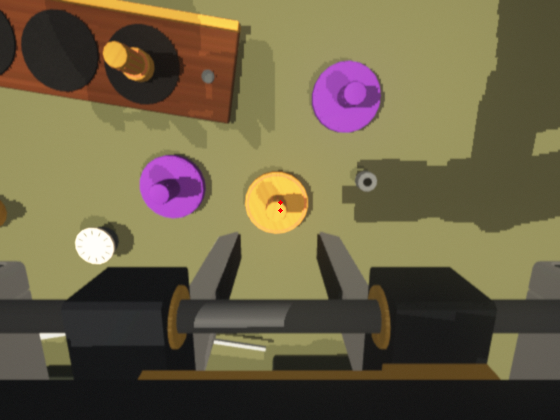

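Disc centre is at (277,203), which matches the constant −2.5 px wrist bias seen with the held part, so it is centred. Descend, grip and lift.

Emit:
{"op": "step_arm", "data": {
  "plan": [
    {"grip": 0,"spin": 0,"slide": [0,0.01,0]},
    {"grip": 0,"spin": 0,"slide": [0,0.02,0]},
    {"grip": 0,"spin": 0,"slide": [0,0.025,0]},
    {"grip": 0,"spin": 0,"slide": [0,0.022,0]},
    {"grip": 0,"spin": 0,"slide": [0,0.015,0]},
    {"grip": 0,"spin": 0,"slide": [0,0.007,0]},
    {"grip": 0,"spin": 0,"slide": [0,0.002,0]},
    {"grip": 0,"spin": 0,"slide": [0,0,0]},
    {"grip": 1,"spin": 0,"slide": [0,0,0]},
    {"grip": 1,"spin": 0,"slide": [0,0,0]},
    {"grip": 1,"spin": 0,"slide": [0,0,0]},
    {"grip": 1,"spin": 0,"slide": [0,0,0]},
    {"grip": 1,"spin": 0,"slide": [0,0,0]},
    {"grip": 1,"spin": 0,"slide": [0,0,0]}
  ],
  "force": 45
}}

```text
time_s: 8.98
ee_pos: [0.6244, 0.1775, 0.0211]
eef_rot: [-1.571, 0.0, 1.571]
force: [-1.5, -1.7, 2.9]
grip_width: 0.0166
```

Emit:
{"op": "step_arm", "data": {
  "plan": [
    {"grip": 1,"spin": 0,"slide": [0,-0.003,0]},
    {"grip": 1,"spin": 0,"slide": [0,-0.01,0]},
    {"grip": 1,"spin": 0,"slide": [0,-0.02,0]},
    {"grip": 1,"spin": 0,"slide": [0,-0.025,0]},
    {"grip": 1,"spin": 0,"slide": [0,-0.022,0]},
    {"grip": 1,"spin": 0,"slide": [0,-0.015,0]},
    {"grip": 1,"spin": 0,"slide": [0,-0.005,0]},
    {"grip": 1,"spin": 0,"slide": [0,0,0]},
    {"grip": 1,"spin": 0,"slide": [0,0,0]}
  ]
}}

```text
time_s: 9.73
ee_pos: [0.6238, 0.1776, 0.1198]
eef_rot: [-1.57, 0.0, 1.571]
force: [-0.6, 0.9, -4.0]
grip_width: 0.0168
```

```bash
python3 - <<'E'
from h import *
o=get_obs(); print(o["ee_pos"],o["eef_rot"],o["force"],o["grip_width"])
x,y,z=o["ee_pos"]; b=z-.02
q=world2pix("wrist",[[x,y,b+.046],[x,y,b+.012],[x,y,b]]); print(q)
im=cams.camera("wrist"); cv2.imwrite("pics/w5.png",im)
E
```

```text
[0.6238 0.1776 0.1198] [-1.5697  0.0002  1.5713] [-0.573   0.9409 -3.99  ] 0.016774586312608107
[[281.0667 249.7993]
 [280.6896 232.1997]
 [280.5821 227.1839]]
```

View pics/w5.png

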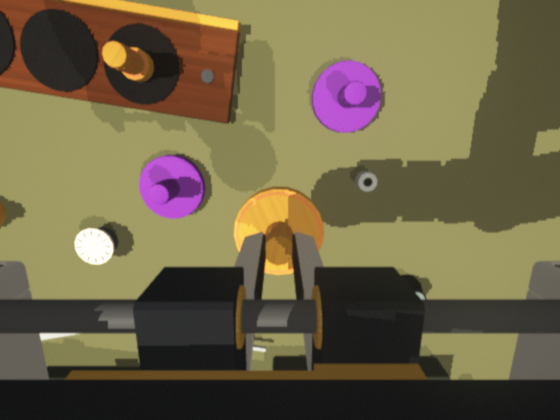

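Emit:
{"op": "step_arm", "data": {
  "plan": [
    {"grip": 1,"spin": 0,"slide": [-0.008,0,0.004]},
    {"grip": 1,"spin": 0,"slide": [-0.016,0,0.008]},
    {"grip": 1,"spin": 0,"slide": [-0.0235,0,0.011]},
    {"grip": 1,"spin": 0,"slide": [-0.0235,0,0.011]},
    {"grip": 1,"spin": 0,"slide": [-0.0235,0,0.011]},
    {"grip": 1,"spin": 0,"slide": [-0.0235,0,0.011]},
    {"grip": 1,"spin": 0,"slide": [-0.0235,0,0.011]},
    {"grip": 1,"spin": 0,"slide": [-0.0235,0,0.011]},
    {"grip": 1,"spin": 0,"slide": [-0.0235,0,0.011]},
    {"grip": 1,"spin": 0,"slide": [-0.0235,0,0.011]},
    {"grip": 1,"spin": 0,"slide": [-0.0235,0,0.011]},
    {"grip": 1,"spin": 0,"slide": [-0.0235,0,0.011]},
    {"grip": 1,"spin": 0,"slide": [-0.0235,0,0.011]},
    {"grip": 1,"spin": 0,"slide": [-0.0235,0,0.011]},
    {"grip": 1,"spin": 0,"slide": [-0.0235,0,0.011]},
    {"grip": 1,"spin": 0,"slide": [-0.016,0,0.008]},
    {"grip": 1,"spin": 0,"slide": [-0.0075,0,0.003]},
    {"grip": 1,"spin": 0,"slide": [0,0,0]},
    {"grip": 1,"spin": 0,"slide": [0,0,0]},
    {"grip": 1,"spin": 0,"slide": [0,0,0]}
  ]
}}

```text
time_s: 11.45
ee_pos: [0.4585, -0.1747, 0.1204]
eef_rot: [-1.571, -0.0, 1.572]
force: [0.6, 0.3, -3.9]
grip_width: 0.0164
```

```bash
python3 - <<'E'
from h import *
o=get_obs(); print(o["ee_pos"],o["eef_rot"],o["force"],o["grip_width"])
q=world2pix("wrist",[[.4582,-.1757,.012],[.4582,-.1757,.099],[.4582,-.1757,.111]]); print(q)
im=cams.camera("wrist"); cv2.imwrite("pics/w6.png",im)
E
```

```text
[ 0.4585 -0.1747  0.1204] [-1.5705 -0.0003  1.5719] [ 0.6044  0.2781 -3.9025] 0.01641801162455755
[[279.0234 201.1374]
 [279.2548 226.1504]
 [279.3005 231.0964]]
```

View pics/w6.png

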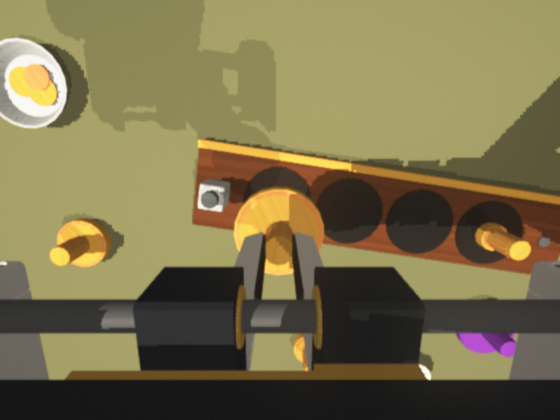

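Pads c and b at (348,211) and (420,222) extrapolate to pad d at (277,200), against a predicted (279,201), so this is aligned.

Emit:
{"op": "step_arm", "data": {
  "plan": [
    {"grip": 1,"spin": 0,"slide": [-0.001,0.01,0]},
    {"grip": 1,"spin": 0,"slide": [0,0.02,0]},
    {"grip": 1,"spin": 0,"slide": [0,0.022,0]},
    {"grip": 1,"spin": 0,"slide": [0,0.018,0]},
    {"grip": 1,"spin": 0,"slide": [0,0.01,0]},
    {"grip": 1,"spin": 0,"slide": [0,0.004,0]},
    {"grip": 1,"spin": 0,"slide": [0,0.001,0]},
    {"grip": 1,"spin": 0,"slide": [0,0,0]},
    {"grip": 1,"spin": 0,"slide": [0,0,0]}
  ]
}}

```text
time_s: 12.25
ee_pos: [0.4589, -0.1767, 0.0365]
eef_rot: [-1.572, 0.001, 1.571]
force: [0.6, -0.6, -4.2]
grip_width: 0.017
```

Emit:
{"op": "step_arm", "data": {
  "plan": [
    {"grip": 1,"spin": 0,"slide": [0,0.0015,0]},
    {"grip": 1,"spin": 0,"slide": [0,0.0015,0]},
    {"grip": 1,"spin": 0,"slide": [0,0,0]}
  ]
}}

```text
time_s: 12.5
ee_pos: [0.4588, -0.1766, 0.0332]
eef_rot: [-1.572, 0.0, 1.571]
force: [1.0, 1.1, 0.6]
grip_width: 0.0164
```

Contact. Release, and go to the 40 mm holder.

Emit:
{"op": "step_arm", "data": {
  "plan": [
    {"grip": 0,"spin": 0,"slide": [0,0,0]},
    {"grip": 0,"spin": 0,"slide": [0,0,0]},
    {"grip": 0,"spin": 0,"slide": [0,0,0]},
    {"grip": 0,"spin": 0,"slide": [0,-0.015,0]},
    {"grip": 0,"spin": 0,"slide": [0,-0.025,0]},
    {"grip": 0,"spin": 0,"slide": [0,-0.03,0]},
    {"grip": 0,"spin": 0,"slide": [0,-0.017,-0.01]},
    {"grip": 0,"spin": 0,"slide": [0.005,0,-0.02]},
    {"grip": 0,"spin": 0,"slide": [0.008,0,-0.03]},
    {"grip": 0,"spin": 0,"slide": [0.008,0,-0.03]},
    {"grip": 0,"spin": 0,"slide": [0.008,0,-0.03]},
    {"grip": 0,"spin": 0,"slide": [0.007,0,-0.03]},
    {"grip": 0,"spin": 0,"slide": [0.005,0,-0.02]},
    {"grip": 0,"spin": 0,"slide": [0,0,-0.008]},
    {"grip": 0,"spin": 0,"slide": [0,0,0]},
    {"grip": 0,"spin": 0,"slide": [0,0,0]}
  ]
}}

```text
time_s: 13.83
ee_pos: [0.636, -0.1354, 0.1192]
eef_rot: [-1.57, -0.0, 1.571]
force: [1.2, 0.8, -0.4]
grip_width: 0.0472
```

```bash
python3 - <<'E'
from h import *
o=get_obs(); print(o["ee_pos"],o["eef_rot"],o["force"],o["grip_width"])
q=world2pix("wrist",[[.637,-.136,.046],[.637,-.136,.012],[.4578,-.1757,.024],[.4927,.0497,.024]]); print(q)
im=cams.camera("wrist"); cv2.imwrite("pics/w7.png",im)
E
```

```text
[ 0.636  -0.1354  0.1192] [-1.57   -0.0001  1.5715] [ 1.1554  0.8269 -0.3748] 0.04721271398575859
[[279.5182 210.8768]
 [279.4073 202.6805]
 [233.4282   1.6824]
 [489.9594  46.6322]]
```

View pics/w7.png

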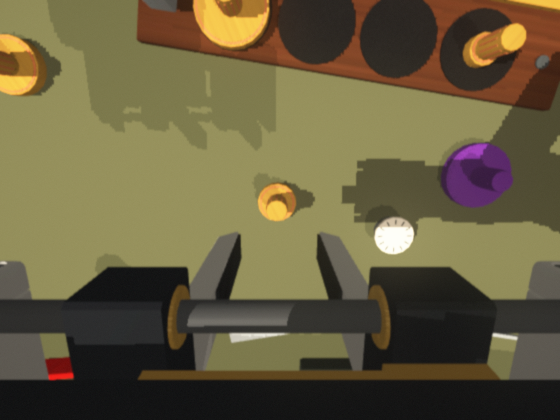

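Aligned: disc at (277,203), stem at (277,209).

Emit:
{"op": "step_arm", "data": {
  "plan": [
    {"grip": 0,"spin": 0,"slide": [0,0.01,-0.001]},
    {"grip": 0,"spin": 0,"slide": [0,0.02,0]},
    {"grip": 0,"spin": 0,"slide": [0,0.024,0]},
    {"grip": 0,"spin": 0,"slide": [0,0.022,0]},
    {"grip": 0,"spin": 0,"slide": [0,0.015,0]},
    {"grip": 0,"spin": 0,"slide": [0,0.007,0]},
    {"grip": 0,"spin": 0,"slide": [0,0.001,0]},
    {"grip": 0,"spin": 0,"slide": [0,0,0]},
    {"grip": 1,"spin": 0,"slide": [0,0,0]},
    {"grip": 1,"spin": 0,"slide": [0,0,0]},
    {"grip": 1,"spin": 0,"slide": [0,0,0]},
    {"grip": 1,"spin": 0,"slide": [0,0,0]},
    {"grip": 1,"spin": 0,"slide": [0,0,0]},
    {"grip": 1,"spin": 0,"slide": [0,0,0]}
  ]
}}

```text
time_s: 15.05
ee_pos: [0.6376, -0.1356, 0.0211]
eef_rot: [-1.572, 0.0, 1.571]
force: [-0.1, -2.1, 2.1]
grip_width: 0.0171
```

Emit:
{"op": "step_arm", "data": {
  "plan": [
    {"grip": 1,"spin": 0,"slide": [0,-0.003,0]},
    {"grip": 1,"spin": 0,"slide": [0,-0.01,0]},
    {"grip": 1,"spin": 0,"slide": [0,-0.02,0]},
    {"grip": 1,"spin": 0,"slide": [0,-0.025,0]},
    {"grip": 1,"spin": 0,"slide": [0,-0.022,0]},
    {"grip": 1,"spin": 0,"slide": [0,-0.015,0]},
    {"grip": 1,"spin": 0,"slide": [0,-0.005,0]},
    {"grip": 1,"spin": 0,"slide": [0,0,0]},
    {"grip": 1,"spin": 0,"slide": [0,0,0]}
  ]
}}

```text
time_s: 15.8
ee_pos: [0.637, -0.1353, 0.1199]
eef_rot: [-1.57, -0.0, 1.571]
force: [0.9, 0.2, -3.5]
grip_width: 0.0171
```

Emit:
{"op": "step_arm", "data": {
  "plan": [
    {"grip": 1,"spin": 0,"slide": [0.005,0,0.008]},
    {"grip": 1,"spin": 0,"slide": [0.012,0,0.016]},
    {"grip": 1,"spin": 0,"slide": [0.0135,0,0.0185]},
    {"grip": 1,"spin": 0,"slide": [0.0135,0,0.0185]},
    {"grip": 1,"spin": 0,"slide": [0.0135,0,0.0185]},
    {"grip": 1,"spin": 0,"slide": [0.0135,0,0.0185]},
    {"grip": 1,"spin": 0,"slide": [0.0135,0,0.0185]},
    {"grip": 1,"spin": 0,"slide": [0.0135,0,0.0185]},
    {"grip": 1,"spin": 0,"slide": [0.009,0,0.016]},
    {"grip": 1,"spin": 0,"slide": [0.003,0,0.005]},
    {"grip": 1,"spin": 0,"slide": [0,0,0]},
    {"grip": 1,"spin": 0,"slide": [0,0,0]},
    {"grip": 1,"spin": 0,"slide": [0,0,0]}
  ]
}}

```text
time_s: 16.88
ee_pos: [0.4819, -0.0259, 0.1204]
eef_rot: [-1.571, 0.0, 1.571]
force: [0.4, 0.4, -1.6]
grip_width: 0.0166
```

```bash
python3 - <<'E'
from h import *
o=get_obs(); print(o["ee_pos"],o["eef_rot"],o["force"],o["grip_width"])
q=world2pix("wrist",[[.481,-.0254,.012]]); print(q)
im=cams.camera("wrist"); cv2.imwrite("pics/w8.png",im)
E
```

```text
[ 0.4819 -0.0259  0.1204] [-1.5706  0.      1.5709] [ 0.3944  0.3834 -1.6256] 0.016618778992802112
[[280.5296 200.6122]]
```

View pics/w8.png

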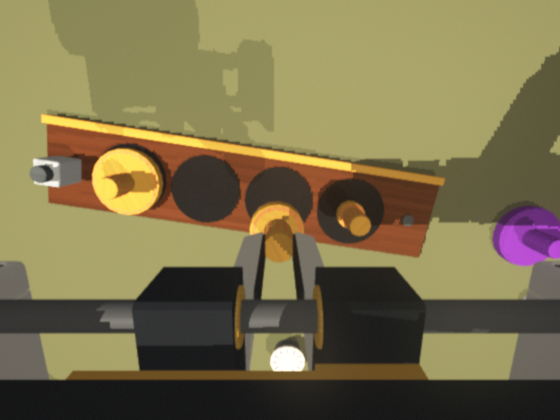

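Emit:
{"op": "step_arm", "data": {
  "plan": [
    {"grip": 1,"spin": 0,"slide": [0,0.01,0]},
    {"grip": 1,"spin": 0,"slide": [0,0.02,0]},
    {"grip": 1,"spin": 0,"slide": [0,0.022,0]},
    {"grip": 1,"spin": 0,"slide": [0,0.018,0]},
    {"grip": 1,"spin": 0,"slide": [0,0.01,0]},
    {"grip": 1,"spin": 0,"slide": [0,0.004,0]},
    {"grip": 1,"spin": 0,"slide": [0,0.001,0]},
    {"grip": 1,"spin": 0,"slide": [0,0,0]},
    {"grip": 1,"spin": 0,"slide": [0,0,0]}
  ]
}}

```text
time_s: 17.68
ee_pos: [0.4819, -0.0256, 0.0365]
eef_rot: [-1.572, 0.0, 1.571]
force: [0.2, 0.8, -2.6]
grip_width: 0.0171
```

Emit:
{"op": "step_arm", "data": {
  "plan": [
    {"grip": 1,"spin": 0,"slide": [0,0.0015,0]},
    {"grip": 1,"spin": 0,"slide": [0,0.001,0]},
    {"grip": 1,"spin": 0,"slide": [0,0,0]}
  ]
}}

```text
time_s: 17.93
ee_pos: [0.4814, -0.0255, 0.0333]
eef_rot: [-1.571, 0.0, 1.571]
force: [-0.2, -0.1, -2.2]
grip_width: 0.0171
```

Emit:
{"op": "step_arm", "data": {
  "plan": [
    {"grip": 1,"spin": 0,"slide": [0,0.001,0]},
    {"grip": 1,"spin": 0,"slide": [0,0,0]},
    {"grip": 1,"spin": 0,"slide": [0,0,0]}
  ]
}}

```text
time_s: 18.18
ee_pos: [0.4819, -0.0257, 0.033]
eef_rot: [-1.572, 0.001, 1.571]
force: [-0.2, -2.0, 3.9]
grip_width: 0.0167
```

Contact at +3.9 N. Release and go to the 53 mm holder.

Emit:
{"op": "step_arm", "data": {
  "plan": [
    {"grip": 0,"spin": 0,"slide": [0,0,0]},
    {"grip": 0,"spin": 0,"slide": [0,0,0]},
    {"grip": 0,"spin": 0,"slide": [0,0,0]},
    {"grip": 0,"spin": 0,"slide": [0,-0.015,0]},
    {"grip": 0,"spin": 0,"slide": [0,-0.025,0]},
    {"grip": 0,"spin": 0,"slide": [0,-0.03,0]},
    {"grip": 0,"spin": 0,"slide": [-0.01,-0.017,0]},
    {"grip": 0,"spin": 0,"slide": [-0.02,0,-0.002]},
    {"grip": 0,"spin": 0,"slide": [-0.03,0,-0.002]},
    {"grip": 0,"spin": 0,"slide": [-0.03,0,-0.002]},
    {"grip": 0,"spin": 0,"slide": [-0.03,0,-0.002]},
    {"grip": 0,"spin": 0,"slide": [-0.03,0,-0.002]},
    {"grip": 0,"spin": 0,"slide": [-0.03,0,-0.002]},
    {"grip": 0,"spin": 0,"slide": [-0.03,0,-0.002]},
    {"grip": 0,"spin": 0,"slide": [-0.03,0,-0.002]},
    {"grip": 0,"spin": 0,"slide": [-0.03,0,-0.002]},
    {"grip": 0,"spin": 0,"slide": [-0.03,0,-0.002]},
    {"grip": 0,"spin": 0,"slide": [-0.03,0,-0.002]},
    {"grip": 0,"spin": 0,"slide": [-0.02,0,-0.002]},
    {"grip": 0,"spin": 0,"slide": [-0.01,0,0]}
  ]
}}

```text
time_s: 19.85
ee_pos: [0.5051, -0.3876, 0.1186]
eef_rot: [-1.57, -0.0, 1.57]
force: [-0.3, 1.2, -0.3]
grip_width: 0.0469
```

Emit:
{"op": "step_arm", "data": {
  "plan": [
    {"grip": 0,"spin": 0,"slide": [0,0,0]},
    {"grip": 0,"spin": 0,"slide": [0,0,0]},
    {"grip": 0,"spin": 0,"slide": [0,0,0]}
  ]
}}

```text
time_s: 20.1
ee_pos: [0.5056, -0.3842, 0.1192]
eef_rot: [-1.571, -0.0, 1.572]
force: [0.3, 0.4, 0.1]
grip_width: 0.0471
```

```bash
python3 - <<'E'
from h import *
o=get_obs(); print(o["ee_pos"],o["eef_rot"],o["force"],o["grip_width"],o["qpos"])
q=world2pix("wrist",[[.5056,-.3852,.046],[.5056,-.3852,.012]]); print(q)
im=cams.camera("wrist"); cv2.imwrite("pics/w9.png",im)
E
```

```text
[ 0.5056 -0.3842  0.1192] [-1.5707 -0.0003  1.5722] [0.2613 0.3763 0.1448] 0.047055739721518386 [-0.7075  0.5422  1.3301  0.0002  1.2696 -2.2797]
[[279.1066 209.8086]
 [279.0311 201.6981]]
```

View pics/w9.png

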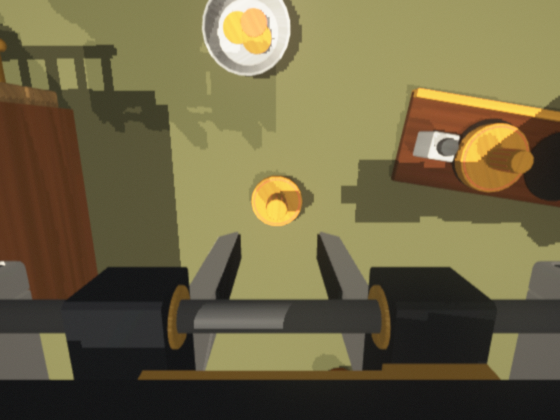

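Disc is at (277,201) and stem at (276,210), so aligned. Descend, grip and lift.

Emit:
{"op": "step_arm", "data": {
  "plan": [
    {"grip": 0,"spin": 0,"slide": [-0.001,0.01,0]},
    {"grip": 0,"spin": 0,"slide": [0,0.02,0]},
    {"grip": 0,"spin": 0,"slide": [0,0.024,0]},
    {"grip": 0,"spin": 0,"slide": [0,0.022,0]},
    {"grip": 0,"spin": 0,"slide": [0,0.015,0]},
    {"grip": 0,"spin": 0,"slide": [0,0.007,0]},
    {"grip": 0,"spin": 0,"slide": [0,0.001,0]},
    {"grip": 0,"spin": 0,"slide": [0,0,0]},
    {"grip": 1,"spin": 0,"slide": [0,0,0]},
    {"grip": 1,"spin": 0,"slide": [0,0,0]},
    {"grip": 1,"spin": 0,"slide": [0,0,0]},
    {"grip": 1,"spin": 0,"slide": [0,0,0]},
    {"grip": 1,"spin": 0,"slide": [0,0,0]},
    {"grip": 1,"spin": 0,"slide": [0,0,0]}
  ]
}}

```text
time_s: 21.32
ee_pos: [0.5056, -0.3865, 0.0206]
eef_rot: [-1.571, 0.0, 1.571]
force: [-0.1, 0.1, 3.7]
grip_width: 0.0172
```

Emit:
{"op": "step_arm", "data": {
  "plan": [
    {"grip": 1,"spin": 0,"slide": [0,-0.003,0]},
    {"grip": 1,"spin": 0,"slide": [0,-0.01,0]},
    {"grip": 1,"spin": 0,"slide": [0,-0.02,0]},
    {"grip": 1,"spin": 0,"slide": [0,-0.025,0]},
    {"grip": 1,"spin": 0,"slide": [0,-0.022,0]},
    {"grip": 1,"spin": 0,"slide": [0,-0.015,0]},
    {"grip": 1,"spin": 0,"slide": [0,-0.005,0]},
    {"grip": 1,"spin": 0,"slide": [0,0,0]},
    {"grip": 1,"spin": 0,"slide": [0,0,0]}
  ]
}}

```text
time_s: 22.07
ee_pos: [0.5052, -0.3863, 0.1195]
eef_rot: [-1.57, -0.001, 1.571]
force: [1.1, -0.1, -2.9]
grip_width: 0.0168
```

Emit:
{"op": "step_arm", "data": {
  "plan": [
    {"grip": 1,"spin": 0,"slide": [0.008,0,0]},
    {"grip": 1,"spin": 0,"slide": [0.016,0,0]},
    {"grip": 1,"spin": 0,"slide": [0.0235,0,0.0035]},
    {"grip": 1,"spin": 0,"slide": [0.0235,0,0.0035]},
    {"grip": 1,"spin": 0,"slide": [0.0235,0,0.0035]},
    {"grip": 1,"spin": 0,"slide": [0.0235,0,0.0035]},
    {"grip": 1,"spin": 0,"slide": [0.0235,0,0.0035]},
    {"grip": 1,"spin": 0,"slide": [0.0235,0,0.0035]},
    {"grip": 1,"spin": 0,"slide": [0.0235,0,0.0035]},
    {"grip": 1,"spin": 0,"slide": [0.0235,0,0.0035]},
    {"grip": 1,"spin": 0,"slide": [0.0235,0,0.0035]},
    {"grip": 1,"spin": 0,"slide": [0.0235,0,0.0035]},
    {"grip": 1,"spin": 0,"slide": [0.018,0,0]},
    {"grip": 1,"spin": 0,"slide": [0.0085,0,0]},
    {"grip": 1,"spin": 0,"slide": [0,0,0]},
    {"grip": 1,"spin": 0,"slide": [0,0,0]},
    {"grip": 1,"spin": 0,"slide": [0,0,0]}
  ]
}}

```text
time_s: 23.48
ee_pos: [0.4703, -0.1017, 0.1199]
eef_rot: [-1.57, 0.0, 1.571]
force: [-1.1, 0.0, -1.4]
grip_width: 0.0168
```

```bash
python3 - <<'E'
from h import *
o=get_obs(); print(o["ee_pos"],o["eef_rot"],o["force"],o["grip_width"])
q=world2pix("wrist",[[.470,-.1006,.012]]); print(q)
im=cams.camera("wrist"); cv2.imwrite("pics/w10.png",im)
E
```

```text
[ 0.4703 -0.1017  0.1199] [-1.5704  0.      1.5708] [-1.0944  0.0041 -1.4148] 0.016781141876468276
[[281.053  201.3244]]
```

View pics/w10.png

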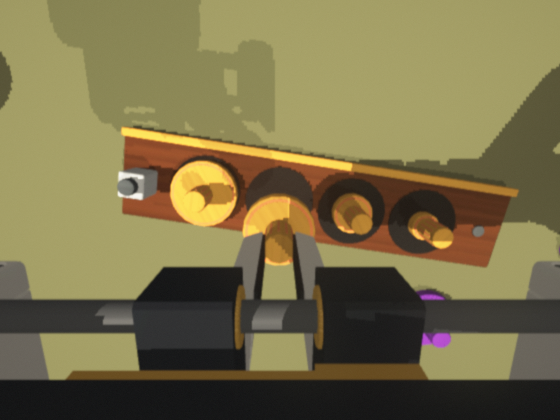

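Emit:
{"op": "step_arm", "data": {
  "plan": [
    {"grip": 1,"spin": 0,"slide": [0.001,0.01,0]},
    {"grip": 1,"spin": 0,"slide": [0,0.02,0]},
    {"grip": 1,"spin": 0,"slide": [0,0.022,0]},
    {"grip": 1,"spin": 0,"slide": [0,0.018,0]},
    {"grip": 1,"spin": 0,"slide": [0,0.01,0]},
    {"grip": 1,"spin": 0,"slide": [0,0.004,0]},
    {"grip": 1,"spin": 0,"slide": [0,0.0015,0]},
    {"grip": 1,"spin": 0,"slide": [0,0.001,0]},
    {"grip": 1,"spin": 0,"slide": [0,0,0]},
    {"grip": 1,"spin": 0,"slide": [0,0,0]}
  ]
}}

```text
time_s: 24.37
ee_pos: [0.4708, -0.1001, 0.0344]
eef_rot: [-1.572, 0.0, 1.571]
force: [-0.3, -0.4, -1.3]
grip_width: 0.017
```

Emit:
{"op": "step_arm", "data": {
  "plan": [
    {"grip": 1,"spin": 0,"slide": [0,0.001,0]},
    {"grip": 1,"spin": 0,"slide": [0,0,0]},
    {"grip": 1,"spin": 0,"slide": [0,0,0]}
  ]
}}

```text
time_s: 24.62
ee_pos: [0.4704, -0.1, 0.0328]
eef_rot: [-1.571, 0.0, 1.571]
force: [-0.9, -0.2, -2.3]
grip_width: 0.0172
```

Emit:
{"op": "step_arm", "data": {
  "plan": [
    {"grip": 1,"spin": 0,"slide": [0,0.001,0]},
    {"grip": 1,"spin": 0,"slide": [0,0,0]},
    {"grip": 1,"spin": 0,"slide": [0,0,0]}
  ]
}}

```text
time_s: 24.87
ee_pos: [0.4706, -0.1, 0.0324]
eef_rot: [-1.571, 0.0, 1.571]
force: [-3.3, 2.4, 8.8]
grip_width: 0.0172
```

Contact. Release, rise, and clear the view.

Emit:
{"op": "step_arm", "data": {
  "plan": [
    {"grip": 0,"spin": 0,"slide": [0,0,0]},
    {"grip": 0,"spin": 0,"slide": [0,0,0]},
    {"grip": 0,"spin": 0,"slide": [0,0,0]},
    {"grip": 0,"spin": 0,"slide": [0,-0.015,0]},
    {"grip": 0,"spin": 0,"slide": [0,-0.025,0]},
    {"grip": 0,"spin": 0,"slide": [0,-0.03,0]},
    {"grip": 0,"spin": 0,"slide": [0,-0.03,0]},
    {"grip": 0,"spin": 0,"slide": [0.02,-0.03,0]},
    {"grip": 0,"spin": 0,"slide": [0.03,-0.02,0]},
    {"grip": 0,"spin": 0,"slide": [0.035,0,0]},
    {"grip": 0,"spin": 0,"slide": [0.035,0,0]},
    {"grip": 0,"spin": 0,"slide": [0.035,0,0]},
    {"grip": 0,"spin": 0,"slide": [0.035,0,0]},
    {"grip": 0,"spin": 0,"slide": [0.035,0,0]},
    {"grip": 0,"spin": 0,"slide": [0.035,0,0]},
    {"grip": 0,"spin": 0,"slide": [0.035,0,0]},
    {"grip": 0,"spin": 0,"slide": [0.035,0,0]},
    {"grip": 0,"spin": 0,"slide": [0.035,0,0]},
    {"grip": 0,"spin": 0,"slide": [0.02,0,0]},
    {"grip": 0,"spin": 0,"slide": [0,0,0]}
  ]
}}

```text
time_s: 26.53
ee_pos: [0.4695, 0.2882, 0.1812]
eef_rot: [-1.57, -0.0, 1.574]
force: [0.8, -0.2, -0.7]
grip_width: 0.047
```

```bash
python3 - <<'E'
from h import *
o=get_obs(); print(o["ee_pos"],o["force"],o["grip_width"])
pads=dict(d=((.4578,-.1757),.066),c=((.4694,-.1005),.053),b=((.4809,-.0254),.040),a=((.4927,.0497),.028))
T={"top":{"d":(.4567,-.1754),"c":(.4683,-.1003),"b":(.4798,-.0253),"a":(.4917,.0497)},"scene":{"d":(.459,-.1761),"c":(.4705,-.1008),"b":(.482,-.0255),"a":(.4936,.0497)}}
for n in ("top","scene"):
    im=cams.camera(n); cv2.imwrite(f"pics/{n}_end.png",im)
    cal=cams.calibration(n)
    for k,(p,D) in pads.items():
        q=world2pix(n,[[*T[n][k],.03]])[0]
        # fit around own uv; orange only, tight hue
        h=cv2.cvtColor(im,cv2.COLOR_BGR2HSV)
        r=fit(n,im,q,half=14 if n=="top" else 20,z0=.012,guess=np.array(T[n][k]))
        print(n,k,[(round(float(a),3),d) for a,d,_ in r[:2]],(r[0][2]-T[n][k])*1000)
im=cv2.imread("pics/scene_end.png")[150:310,130:350]; cv2.imwrite("pics/se.png",cv2.resize(im,None,fx=3.6,fy=3.6,interpolation=cv2.INTER_CUBIC))
im=cv2.imread("pics/top_end.png")[140:280,130:450]; cv2.imwrite("pics/te.png",cv2.resize(im,None,fx=2.5,fy=2.5,interpolation=cv2.INTER_CUBIC))
E
```

```text
[0.4695 0.2882 0.1812] [ 0.8364 -0.1503 -0.741 ] 0.04695983803561573
top d [(0.228, 0.066), (0.493, 0.053)] [ 4.1326 -0.8807]
top c [(0.345, 0.053), (0.379, 0.066)] [1.562  0.8295]
top b [(0.473, 0.04), (0.548, 0.066)] [ 0.3219 -1.2348]
top a [(0.626, 0.028), (0.655, 0.066)] [ 1.9781 -1.6725]
scene d [(0.369, 0.066), (0.542, 0.053)] [0.1531 1.7036]
scene c [(0.438, 0.066), (0.522, 0.053)] [-8.7137  7.5408]
scene b [(0.539, 0.066), (0.588, 0.053)] [-14.9541   9.109 ]
scene a [(0.536, 0.066), (0.628, 0.053)] [-6.0002 36.8401]
```

View pics/se.png

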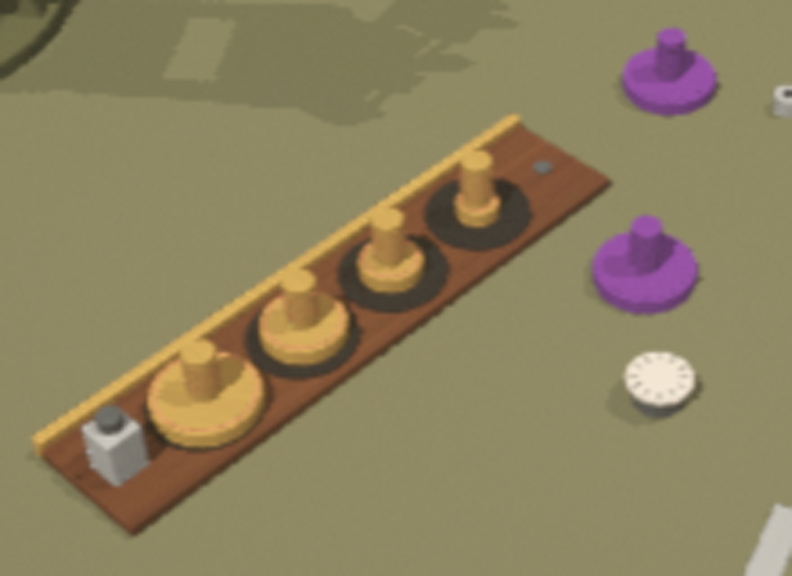

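View pics/te.png

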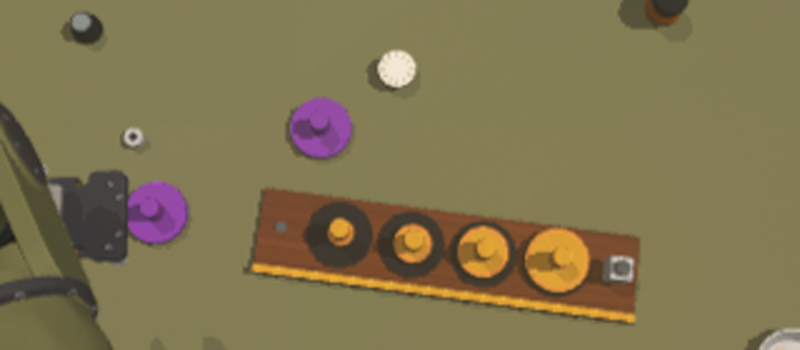

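Every holder looks upright and centred. That check's mask was contaminated by the wood and fence, so I'll redo it with a tighter mask on the saved pictures.

```bash
python3 - <<'E'
from h import *
T={"top":{"d":(.4567,-.1754),"c":(.4683,-.1003),"b":(.4798,-.0253),"a":(.4917,.0497)},"scene":{"d":(.459,-.1761),"c":(.4705,-.1008),"b":(.482,-.0255),"a":(.4936,.0497)}}
Ds=dict(d=.066,c=.053,b=.04,a=.028)
for n in ("top","scene"):
    im=cv2.imread(f"pics/{n}_end.png"); cal=cams.calibration(n)
    for k in "dcba":
        q=world2pix(n,[[*T[n][k],.03]])[0]; half=24
        box=(int(q[0])-half,int(q[1])-half,2*half,2*half)
        c=cv2.resize(im[box[1]:box[1]+2*half,box[0]:box[0]+2*half],None,fx=UP,fy=UP,interpolation=cv2.INTER_LINEAR)
        h=cv2.cvtColor(c,cv2.COLOR_BGR2HSV)
        m=((h[...,0]>10)&(h[...,0]<24)&(h[...,1]>105)&(h[...,2]>95)).astype(np.uint8)
        roi=sil(n,*T[n][k],Ds[k]+.024 if k!="d" else .072,box,cal,.012)   # limit to surroundings of the pad (±12 mm)
        for dx in (-.008,0,.008):
            for dy in (-.008,0,.008): roi|=sil(n,T[n][k][0]+dx,T[n][k][1]+dy,Ds[k],box,cal,.012)
        m&=roi
        cv2.imwrite(f"pics/m_{n}_{k}.png",m*255)
        g=np.array(T[n][k])
        for D in (.028,.04,.053,.066):
            r=minimize(lambda p:1-((s:=sil(n,*p,D,box,cal,.012))&m).sum()/(s|m).sum(),g,method="Nelder-Mead",options=dict(initial_simplex=[g,g+[.006,0],g+[0,.006]],xatol=1e-4,fatol=1e-4))
            if D==Ds[k]: print(n,k,D,round(r.fun,3),(r.x-g)*1000,"mm")
    d=pix2world(n,world2pix(n,[[.666,-.017,.02]]),.02)
a=cv2.imread("pics/top0.png");b=cv2.imread("pics/top_end.png")
# dial shift by template match in both
for n in ("top","scene"):
    a=cv2.imread(f"pics/{n}0.png");b=cv2.imread(f"pics/{n}_end.png")
    u,v=world2pix(n,[[.666,-.017,.015]])[0].astype(int)
    t=a[v-14:v+14,u-14:u+14]; r=cv2.matchTemplate(b[v-24:v+24,u-24:u+24],t,cv2.TM_CCOEFF_NORMED); print(n,"dial shift px",np.array(cv2.minMaxLoc(r)[3])-10,r.max())
E
```

```text
top d 0.066 0.298 [ 3.3038 -1.2532] mm
top c 0.053 0.285 [1.8031 0.3919] mm
top b 0.04 0.054 [ 0.6317 -1.9825] mm
top a 0.028 0.045 [ 2.079  -1.9886] mm
scene d 0.066 0.323 [1.9242 1.3091] mm
scene c 0.053 0.342 [-1.6912  2.7407] mm
scene b 0.04 0.292 [-2.9706  0.5359] mm
scene a 0.028 0.355 [-1.5952  1.1735] mm
top dial shift px [0 0] 0.9997116
scene dial shift px [0 0] 0.9998571
```

All offsets are under 4 mm, well inside the 12 mm tolerance, and the dial has not moved. Handing in.

```bash
python3 -c "
from station import hand_in,get_obs
print(get_obs()['time_s']); print(hand_in())"
```

```text
26.6333
the job is handed in; nothing more can be done
None
```

The job is handed in, at 26.6 s of the 93 s allowed. The stop was at the robot's right end, so from the stop the holders stand 66 on pad_d, 53 on pad_c, 40 on pad_b and 28 on pad_a.

**Final checks:**
- **Position:** The top and scene pictures show all four holders upright on their pads. Measured offsets from the pad centres were about 1 to 4 mm, against the 12 mm allowed.
- **Dial and gripper:** The dial shows no shift in either view. The gripper was clear of everything, with its fingertips 18 cm above the bench.
- **Contact:** Each holder was lowered until the wrist force showed contact. The highest vertical reading then was about 9 N.

**Checks that failed or disagreed:**
- My first final position fit was unusable because the board's wood and brass fence contaminated its mask, so I redid it with a tighter one.
- In the redo, only the 40 and 28 mm holders seen from the top fitted cleanly. The other six fits overlapped poorly and the two cameras differ by up to 4 mm.
- The gripper read 16 to 18 mm on the 20 mm stems, though every grasp held.

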